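# Contact check on a breathing-machine panel

## Robot

A 6-joint arm with a two-finger parallel gripper is mounted at the origin on the work surface. World frame = base frame: x ahead of the robot, y to its left, z up, the work surface at z = 0. Lengths are in mm, angles in rad, forces in N, time in s.
With the tool pointing down it reaches from about 300 to 775 mm from the base axis. Payload 14.6 kg.
Tool frame: the origin (TCP) lies between the finger pads; the fingertips stand 19 mm ahead of it and the grasp point (between the pads) is the TCP (manip.tcp_to_tips is the distance from the TCP to the fingertips, in mm); x points along the fingers, z is the direction in which the jaws open and shut, and the axes are right-handed (so a half turn about x gives the same grasp; the last joint's range is limited). The gripper opens to 94 mm and grips with 3 to 60 N. Pads are 16 mm wide; open, the fingers measure 119 mm over their backs; the gripper's body (75 mm by 177 mm) begins 78 mm behind the grasp point.
Start: joints at [1.061, 0.3, 1.521, -0, 1.321, -0.067], TCP at [235.655, 496.947, 224.446] pointing down, gripper open.
Joint ranges: [-3.03, 3.03], [-0.79, 2.21], [0.23, 2.52], [-1.04, 4.18], [0, 3.07], [-2.55, 2.55]. Speed limits (rad/s): [2.22, 2.22, 2.57, 3.14, 3.14, 3.14].

## Interface

Orientations are given as [roll, pitch, yaw] about the fixed x, y, z axes, in that order (R = Rz(yaw) Ry(pitch) Rx(roll)).
In Python, from cell import manip gives the robot as it stands.
- The arm moves only by the tool jog_arm, never from a script. Its argument "moves" is a list that holds one entry, the list of rows, each a list of 6 numbers: the shift along the world's x, y, z in mm, then the turn, a rotation vector about the world's x, y, z in degrees. In form: [[[dx, dy, dz, wx, wy, wz], ...]]. A call has 1 to 5 rows; each row shifts and turns the pose as measured when the row begins; what a row does not reach is not made up. A row lasts 1/10 s, in which the tool goes at most 50 mm and 8.59 degrees, less where a joint would pass 70% of its speed; a pose out of reach is approached as far as the arm can. A call is refused whole if a number of a shift passes 50 or a number of a turn 8.59, either way. A call with a gripper value outside its range is refused whole. "gripper" is the opening, from -1 (shut) to 1 (fully open), set as the call begins (left out, the last holds). The fingers move at their own pace and stop on an object; "squeeze" is the grip in N (left out, the last holds). Time passes only in rows, so rows that do not move let the fingers close. It gives the time, the measured TCP pose, the force and the opening at its end, in the units of the state.
- manip.read_state(): the state, without advancing time (a new reading comes with each control period).
- manip.camera(name): name is "scene" or "top"; returns (picture, depth): 420x560x3 uint8, blue, green, red; 420x560 float32, mm along the optical axis (not along the pixel's ray), 0 where there is no reading.
- manip.camera_params(name): a dict with "fx", "fy", "cx", "cy" (pixels), "dist" ([k1, k2, p1, p2, k3] as OpenCV has them; the pictures are not rectified), "rvec" (rotation vector, rad) and "tvec" (3), from world to camera coordinates, as OpenCV has them. Camera axes: x right, y down, z forward; pixel columns grow to the right and rows downward; lengths in mm; the calibration is good to about 2 mm. A picture is of the moment at which its call begins. camera_params takes no time and is no camera call.
- manip.sign_off(): hands the job in, once; it reports no verdict.
The state is a dict: "clock": time; "joints": joint angles; "qd": joint speeds; "effort": joint torques, N m; "eef_pos": TCP position; "eef_rot": TCP orientation; "wrist_force": force on the tool from outside, world axes, zero at the start; "moment": the same for the moment, N m; "finger_gap": finger opening in mm.
Only numpy, scipy, OpenCV 4.12 (cv2) and the standard library are available. Lean on these libraries where they do the work, as an engineer would, in place of code of your own. Each camera call takes 0.05 s, during which the arm holds its last target. There are 200 camera calls.

## Task

Lift the yellow spring-tipped contact tester out of its black stand and first check it on the brass disc of the green reference block: hold it upright there with the tip lightly pressed in for a moment. Then go to the sloping panel of the machine and press the tip gently on the brass dot inside the red ring, with the tester square to the panel and the spring tip about half way in (5 of its 10 mm), and finish while still holding it there, at rest, in the gripper. Keep off the dot with the blue ring, never ram the tip, and leave the other things on the bench where they are.

Things in the scene. Friction and masses are not known exactly. Their poses are not given: they have to be found in the camera images.
- tester: Loose contact tester, about 0.13 kg, upright in the stand. Origin at the end of the extended spring tip, z up the handle. Yellow handle 24 x 24 mm square (faces along x, y) from z = 50 to 145 mm; steel nose 12 mm diameter, z = 16 to 50; copper spring tip 6 mm diameter below. In the stand its origin is 10 mm above the bench; lift straight up 60 mm to clear. Grip two opposite faces, upper half
- tester_tip (a point): The end of the tester's copper spring tip; moves with the tip as it is pressed in. Its axes are parallel to the tester's
- plunger (a joint): How far the spring tip is pressed into the tester, m: 0 fully out, 0.010 fully in (hard stop). The spring takes 1.2 N to start and 0.3 N more per mm: about 2.7 N at 5 mm, 4.2 N at 10 mm
- stand: Fixed black block 70 x 70 x 60 mm with an 18 mm vertical through hole in its middle that holds the tester's nose. Origin at the centre of its underside on the bench, z up
- reference: Fixed green block 64 x 64 x 26 mm with a brass disc, 28 mm diameter, 4 mm high, on the middle of its top. Origin at the centre of its underside on the bench, z up
- reference_top (a point): Centre of the top face of the reference block's brass disc, 30 mm above the bench
- red_spot: The marked spot to be tested: red ring of 34 mm diameter, 2 mm high, with a brass dot of 20 mm diameter, 4 mm high, in its middle, fixed on the sloping panel. Origin at its centre on the panel surface, z is the panel's outward normal (25 degrees off vertical, leaning towards the panel's low edge, roughly away from the robot)
- red_spot_top (a point): Centre of the top face of the brass dot in the red ring, 4 mm off the panel, about 94 mm above the bench; axes as the red spot's
- blue_spot: Another spot, the same but with a blue ring, on the same panel, at the same height, 60 to 110 mm to one side of the red one; not to be touched
- chassis: Fixed aluminium machine chassis, base 210 (x) x 200 (y) mm. Grey panel 150 mm up the slope x 200 mm wide, 25 degree slope, low edge (59 mm high) at +x, away from the robot, high edge 122 mm; panel centre at x = 20, z = 90 mm. On the robot side, x = -50 to -105 mm, a blue cylinder between clear plates 143 mm high. Origin: centre of its underside, z up
- battery: Black battery 98 x 151 x 94 mm, loose bystander, origin at the centre of its underside
- multimeter: Yellow multimeter lying flat, 150 x 75 x 44 mm, loose bystander, origin at the centre of its underside
- motor: Small steel motor, 75 x 36 x 41 mm, loose bystander, origin at the centre of its underside
- pliers: Red-handled pliers lying flat, 155 x 56 x 13 mm, loose bystander, origin on the bench under the pivot
- screwdriver: Screwdriver lying flat, loose bystander
- gear: White gear lying flat, 68 mm diameter, 18 mm high, loose bystander, origin at the centre of its underside
- glue: White bottle, 48 mm diameter, 110 mm high, loose bystander, origin at the centre of its underside
Not all that is in view belongs to the job. There is more than one size of the tester; the job needs the smallest. Several things look just like the reference: the one meant starts farthest to the robot's right.

How it is judged:
By the outcome, as a careful person would: the job done as asked, in the order asked, and still so for the second after the job is handed in, while the arm keeps its last pose, push and grip.
It also fails if it takes over 48 s, if anything falls off the work surface, if the arm or the gripper's body presses on something with over 40 N, if the wrist force passes 120 N, or if a joint passes its speed limit or range.

## Working session

There is one attempt and no reset: what is moved stays moved. The work goes in short steps, Python scripts to look and compute and a tool call to move; the robot and the scene stay as the last step left them, time stands still between calls to the robot, and variables do not carry over. Pictures are saved under pics/ and viewed, about 8 in all and at most 12, crops included, and the job is handed in when it is done.

Besides the shell and the picture viewer there is one more tool, called after ">>>" by a JSON object that holds its "name" and its "arguments", one argument or row to a line. jog_arm: Moves the arm, as the interface text tells. Its arguments: {"type":"object","properties":{"moves":{"type":"array","items":{"type":"array","items":{"type":"array","items":{"type":"number"}}}},"gripper":{"type":"number"},"squeeze":{"type":"number"}},"required":["moves"]}

```bash
mkdir -p pics
cat > h.py <<'E'
import numpy as np,cv2
from cell import manip
def P(n):
    p=manip.camera_params(n);K=np.array([[p['fx'],0,p['cx']],[0,p['fy'],p['cy']],[0,0,1.]])
    return K,np.array(p['dist'],float),cv2.Rodrigues(np.array(p['rvec'],float))[0],np.array(p['tvec'],float).ravel()
def grab(n):
    im,d=manip.camera(n);np.savez(f'{n}.npz',im=im,d=d);return im,d
def load(n):
    z=np.load(f'{n}.npz');return z['im'],z['d']
def ray(n,uv):
    K,D,R,t=P(n);q=cv2.undistortPoints(np.array(uv,float).reshape(-1,1,2),K,D).reshape(-1,2)
    return -R.T@t,np.c_[q,np.ones(len(q))]@R
def onplane(n,uv,z):
    c,d=ray(n,uv);return c+d*((z-c[2])/d[:,2])[:,None]
def pts(n,uv,depth):
    c,d=ray(n,uv);return c+d*np.asarray(depth)[:,None]
def proj(n,X):
    K,D,R,t=P(n);return cv2.projectPoints(np.array(X,float).reshape(-1,1,3),R,t,K,D)[0].reshape(-1,2)
E
python3 - <<'E'
from h import *
print(manip.read_state())
for n in('scene','top'):
    im,d=grab(n);cv2.imwrite(f'pics/{n}0.png',cv2.resize(im,(800,600)))
    K,D,R,t=P(n);print(n,K[0,0],-R.T@t,R[2],(d>0).mean())
E
```

```text
{'clock': 0.0, 'joints': array([ 1.06137634e+00,  3.00465346e-01,  1.52157879e+00, -6.72947767e-06,
        1.32066492e+00, -6.65650942e-02]), 'qd': array([ 0.00132269, -0.00051788,  0.00098786, -0.00122057, -0.00135388,
        0.00033401]), 'effort': array([ 1.96123809e-03, -5.31824005e+01, -3.52729332e+01,  7.09006819e-02,
        2.45218672e-02, -9.87109547e-05]), 'eef_pos': array([235.55998234, 496.7462164 , 223.89043528]), 'eef_rot': array([ 3.08086607,  1.56967991, -2.07437613]), 'wrist_force': array([-0.28155951,  0.68826372,  0.10196602]), 'moment': array([-0.01672015,  0.03192197, -0.03111613]), 'finger_gap': 94.06946656452529}
scene 423.48623875251883 [1004.52419163 -678.11427075  766.34551531] [-0.43182417  0.65474643 -0.62035071] 0.9960374149659864
top 512.7907609460494 [ 416.4507311     7.5203006  1325.92023503] [ 0.09973141  0.01272403 -0.99493304] 0.9958035714285715
```

View pics/scene0.png

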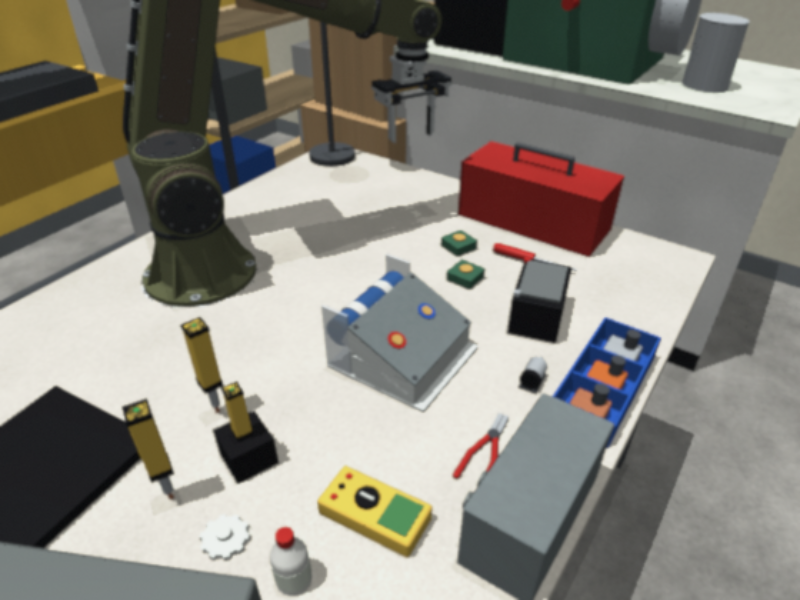

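View pics/top0.png

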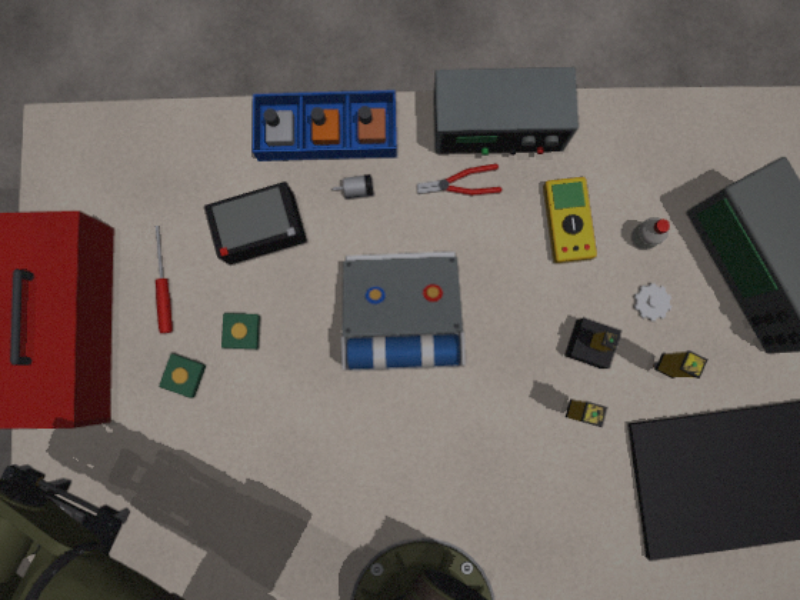

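Scene view (800 px): the small tester is in the black stand at (240,430). Two larger testers stand free at (200,360) and (150,450). 
Top view: there are two green blocks, at (240,331) and (182,375). The robot's right is −y, which is image right, so (240,331) is the reference. The red spot is at (432,293) and the blue spot at (375,295).

Next I'll measure these and make one confirming crop.

Run:
```python
from h import *
S=.7
def hsv(im): return cv2.cvtColor(cv2.GaussianBlur(im,(3,3),0),cv2.COLOR_BGR2HSV)
im,d=load('top');h=hsv(im)
def cen(n,h,lo,hi,c,r):
    m=cv2.inRange(h,lo,hi);w=np.zeros_like(m);cv2.circle(w,(int(c[0]),int(c[1])),r,255,-1);m&=w
    k,l,s,ce=cv2.connectedComponentsWithStats(m)
    i=1+np.argmax(s[1:,4]);return l==i,ce[i],s[i,4]
# discs, both blocks
for c in((240,331),(182,375)):
    c=np.array(c)*S
    m,ce,a=cen('top',h,(10,90,90),(30,255,255),c,12);print('disc',ce,a,onplane('top',[ce],30))
    m,ce,a=cen('top',h,(45,60,20),(90,255,255),c,25);v,u=np.nonzero(m);rr=cv2.minAreaRect(np.c_[u,v].astype(np.float32));print('green',rr,onplane('top',[rr[0]],26),'d',pts('top',[c],[np.median(d[int(c[1])-2:int(c[1])+3,int(c[0])-2:int(c[0])+3])]))
# spots
for n,cs in(('top',((432,293),(375,295))),('scene',((397,339),(427,310)))):
    im,d=load(n);h=hsv(im)
    for c in cs:
        c=np.array(c)*S
        m,ce,a=cen(n,h,(9,70,90),(28,255,255),c,10)
        dd=np.median(d[m]);print(n,'dot',ce,a,pts(n,[ce],[dd]),onplane(n,[ce],94))
# panel plane from top depth
im,d=load('top')
uv=np.array([(u,v) for u in range(250,314,2) for v in range(186,230,2)])
X=pts('top',uv,d[uv[:,1],uv[:,0]]);
for _ in range(4):
    c=X.mean(0);n=np.linalg.svd(X-c)[2][2];r=(X-c)@n;X=X[abs(r)<max(2,2*r.std())]
print('panel',c,n*np.sign(n[2]),r.std(),len(X))
# battery/cylinder heights + stand: height map points around stand
u,v=np.meshgrid(np.arange(385,450),np.arange(215,265));uv=np.c_[u.ravel(),v.ravel()]
X=pts('top',uv,d[uv[:,1],uv[:,0]])
a=X[(abs(X[:,2]-60)<6)];print('stand',len(a),cv2.minAreaRect(a[:,:2].astype(np.float32)))
b=X[(abs(X[:,2]-155)<6)];print('handle',len(b),cv2.minAreaRect(b[:,:2].astype(np.float32)),b.mean(0) if len(b) else'')
cr=cv2.resize(im[205:300,360:500],None,fx=5,fy=5,interpolation=cv2.INTER_CUBIC)
ims,_=load('scene');c2=cv2.resize(ims[260:345,140:265],(700,476),interpolation=cv2.INTER_CUBIC)
cv2.imwrite('pics/crop.png',cv2.resize(np.vstack([cr,cv2.resize(c2,(700,476))]),(560,600)))
```

```text
disc [166.95918367 231.04081633] 98 [[501.39411104 315.49129926  30.        ]]
green ((168.0, 231.5), (23.0, 24.0), 90.0) [[500.42941351 313.75702414  26.        ]] d [[499.67075625 312.84958756  29.84915862]]
disc [125.39423077 262.75961538] 104 [[422.69291603 422.21761686  30.        ]]
green ((127.17154693603516, 262.65325927734375), (24.690935134887695, 24.349193572998047), 19.98310661315918) [[422.90922537 418.89561959  26.        ]] d [[423.27060106 417.19104698  29.53005554]]
top dot [302.5        204.14814815] 54 [[555.84008472 -29.04863511  92.24975015]] [[555.64232835 -28.99675353  94.        ]]
top dot [262.13888889 205.61111111] 36 [[554.37243647  68.73160618  92.15467329]] [[554.16614881  68.64005325  94.        ]]
scene dot [277.62 236.9 ] 50 [[555.52494659 -29.4726148   93.87286591]] [[555.609832   -29.59524354  94.        ]]
scene dot [298.5 217. ] 22 [[554.9486263   66.7445406   93.78648715]] [[555.09135007  66.50807522  94.        ]]
panel [550.15241584  23.53606564  90.88384743] [0.42183325 0.0064578  0.90665043] 1.8046350996027374 622
stand 567 ((466.4444274902344, -310.59515380859375), (71.36205291748047, 70.41032409667969), 70.18036651611328)
handle 127 ((466.29876708984375, -311.44952392578125), (25.077896118164062, 25.109298706054688), 68.89293670654297) [ 466.48509389 -311.17948756  154.92378735]
```

View pics/crop.png

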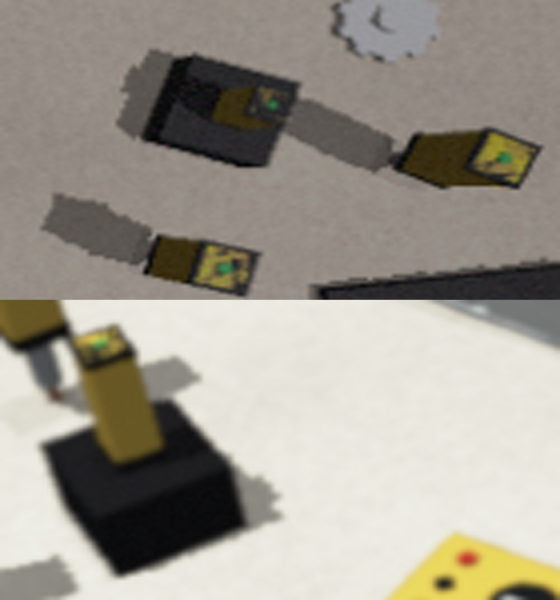

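Three testers are in the crop, in 560x600 px. The one at (240,105) upper / (115,400) lower stands in the black stand and has the smallest handle. The ones at (475,160) and (215,265) are bigger and stand free. So the one in the stand is mine, at (466,−311), yaw ≈ −20.5° mod 90. The reference is at (500.5,314) and the red dot at (555.6,−29.3,94).

Next: jaw direction and clearance to the large testers.

Run:
```python
from h import *
from scipy.spatial.transform import Rotation as Ro
s=manip.read_state();R=Ro.from_euler('xyz',s['eef_rot']).as_matrix();print(R.round(3))
z=R[:,2];print('jaw az',np.degrees(np.arctan2(z[1],z[0])))
im,d=load('top')
u,v=np.meshgrid(np.arange(385,500),np.arange(215,305));uv=np.c_[u.ravel(),v.ravel()]
X=pts('top',uv,d[uv[:,1],uv[:,0]])
for lo,hi in((165,400),):
    a=X[X[:,2]>lo]
    for m in(a[:,0]>420,a[:,0]<=420):
        q=a[m];print(len(q),q.mean(0),q.max(0),q.min(0))
```

```text
[[-0.    -0.904  0.428]
 [-0.001  0.428  0.904]
 [-1.     0.    -0.001]]
jaw az 64.63040932006429
176 [ 430.19180129 -426.97285533  187.80984882] [ 445.29980018 -410.03114279  195.63228435] [ 420.26937577 -452.97902022  165.05702838]
408 [ 374.32158158 -276.41993509  319.73691065] [ 419.08840329    7.5203006  1325.92023503] [ 332.15678506 -444.26686721  165.72642343]
```

>>> {"name": "jog_arm", "arguments": {
  "moves": [
    [[13,-46,10,0,0,-8.5],[13,-46,10,0,0,-8.5],[13,-46,10,0,0,-8.5],[13,-46,10,0,0,-8.5],[13,-46,10,0,0,-8.5]]
  ],
  "gripper": 0.2,
  "squeeze": 25
}}

```text
clock: 0.6
eef_pos: [298.6, 262.2, 270.5]
eef_rot: [-3.083, 1.562, -2.705]
wrist_force: [1.2, -0.3, -0.0]
finger_gap: 58.3
```

>>> {"name": "jog_arm", "arguments": {
  "moves": [
    [[13,-46,0,0,0,-8.5],[13,-46,0,0,0,-8.5],[13,-46,0,0,0,-8.5],[13,-46,0,0,0,-8.5],[13,-46,0,0,0,-8.5]]
  ]
}}

```text
clock: 1.1
eef_pos: [363.2, 23.0, 271.9]
eef_rot: [3.022, 1.566, 2.649]
wrist_force: [1.2, 0.9, 0.1]
finger_gap: 56.4
```

>>> {"name": "jog_arm", "arguments": {
  "moves": [
    [[13,-46,0,0,0,0],[13,-46,0,0,0,0],[13,-46,0,0,0,0],[13,-46,0,0,0,0],[13,-46,0,0,0,0]]
  ]
}}

```text
clock: 1.6
eef_pos: [427.7, -218.0, 271.8]
eef_rot: [2.851, 1.567, 2.471]
wrist_force: [0.0, 1.5, 0.4]
finger_gap: 56.1
```

>>> {"name": "jog_arm", "arguments": {
  "moves": [
    [[18,-43,0,0,0,0],[18,-43,0,0,0,0],[2,-6,0,0,0,0],[0,0,0,0,0,0],[0,0,0,0,0,0]]
  ]
}}

```text
clock: 2.1
eef_pos: [465.5, -318.1, 268.2]
eef_rot: [2.88, 1.561, 2.494]
wrist_force: [-0.1, -0.3, 0.3]
finger_gap: 56.2
```

```bash
cat >> h.py <<'E'
from scipy.spatial.transform import Rotation as Ro
def st():
    s=manip.read_state();R=Ro.from_euler('xyz',s['eef_rot']).as_matrix();z=R[:,2]
    print('pos',s['eef_pos'].round(1),'toolx',R[:,0].round(4),'jaw az',np.degrees(np.arctan2(z[1],z[0])).round(2),'z',z.round(4),'F',s['wrist_force'].round(2),'M',s['moment'].round(3),'gap',round(s['finger_gap'],1),'q',s['joints'].round(2),'t',s['clock']);return s,R
E
python3 -c "
from h import *
s,R=st()
# axis correction: make toolx=-z, jaw az -20.5
z=np.array([np.cos(np.radians(-20.5)),np.sin(np.radians(-20.5)),0]);x=np.array([0,0,-1.]);T=np.c_[x,np.cross(z,x),z]
print(np.degrees(Ro.from_matrix(T@R.T).as_rotvec()).round(2))"
```

```text
pos [ 465.5 -318.1  268.2] toolx [-0.0076  0.0057 -1.    ] jaw az -22.14 z [ 0.9262 -0.3768 -0.0092] F [-0.12 -0.27  0.29] M [-0.039  0.028  0.033] gap 56.2 q [-0.66  0.31  1.41 -0.    1.43 -0.28] t 2.1
[-0.32 -0.44  1.64]
```

>>> {"name": "jog_arm", "arguments": {
  "moves": [
    [[1,6.5,-40,-0.3,-0.4,1.6],[0,0,-40,0,0,0],[0,0,-20,0,0,0],[0,0,0,0,0,0],[0,0,0,0,0,0]]
  ]
}}

```text
clock: 2.6
eef_pos: [466.3, -305.5, 169.3]
eef_rot: [-0.244, 1.566, -0.596]
wrist_force: [0.2, -0.2, -0.0]
finger_gap: 56.3
```

```bash
python3 -c "
from h import *
s,R=st()
im,d=grab('scene');cv2.imwrite('pics/g1.png',cv2.resize(im[180:345,110:310],(727,600),interpolation=cv2.INTER_CUBIC))"
```

```text
pos [ 466.3 -305.5  169.3] toolx [ 0.0043 -0.0029 -1.    ] jaw az -20.16 z [ 0.9387 -0.3447  0.005 ] F [ 0.21 -0.18 -0.04] M [-0.097  0.054  0.005] gap 56.3 q [-0.65  0.36  1.57  0.    1.2  -0.29] t 2.6
```

View pics/g1.png

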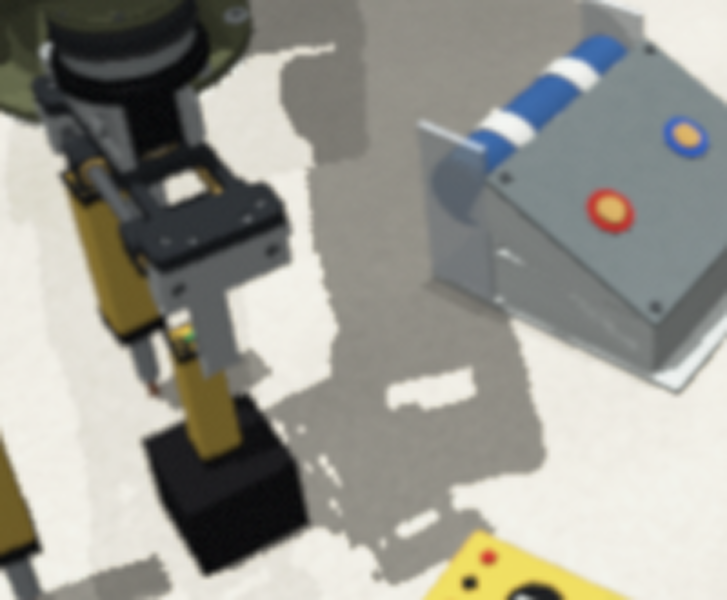

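The gripper is above the small tester, with the near finger at (215,330) beside the handle at (205,400). The rear big tester is clear behind.

>>> {"name": "jog_arm", "arguments": {
  "moves": [
    [[0,0,0,0,0,0],[0,0,0,0,0,0]]
  ]
}}

```text
clock: 2.85
eef_pos: [467.0, -305.6, 172.2]
eef_rot: [-0.258, 1.562, -0.609]
wrist_force: [0.3, 0.1, 0.1]
finger_gap: 56.3
```

```bash
python3 -c "
from h import *
s,R=st()"
```

```text
pos [ 467.  -305.6  172.2] toolx [ 0.0076 -0.0053 -1.    ] jaw az -20.14 z [ 0.9388 -0.3442  0.0089] F [0.28 0.12 0.08] M [ 0.002  0.059 -0.002] gap 56.3 q [-0.65  0.36  1.57  0.    1.21 -0.29] t 2.85
```

>>> {"name": "jog_arm", "arguments": {
  "moves": [
    [[-0.5,-5.7,-20,0.3,0.4,-0.4],[0,0,-17,0,0,0],[0,0,0,0,0,0],[0,0,0,0,0,0]]
  ]
}}

```text
clock: 3.25
eef_pos: [467.8, -312.4, 138.4]
eef_rot: [-0.246, 1.564, -0.605]
wrist_force: [-0.1, 0.6, -0.1]
finger_gap: 56.5
```

```bash
python3 -c "
from h import *
s,R=st()"
```

```text
pos [ 467.8 -312.4  138.4] toolx [ 0.0057 -0.0039 -1.    ] jaw az -20.55 z [ 0.9363 -0.3511  0.0067] F [-0.12  0.56 -0.07] M [-0.069  0.131 -0.046] gap 56.5 q [-0.65  0.41  1.59  0.    1.14 -0.3 ] t 3.25
```

>>> {"name": "jog_arm", "arguments": {
  "moves": [
    [[-1.5,1,-2.5,0.2,0.3,0],[0,0,0,0.1,0.1,0],[0,0,0,0,0,0]]
  ]
}}

```text
clock: 3.55
eef_pos: [466.9, -311.7, 138.2]
eef_rot: [0.139, 1.57, -0.219]
wrist_force: [0.4, -0.6, 0.7]
finger_gap: 56.5
```

>>> {"name": "jog_arm", "arguments": {
  "moves": [
    [[0,0,0,0,0,0],[0,0,0,0,0,0],[0,0,0,0,0,0],[0,0,0,0,0,0],[0,0,0,0,0,0]]
  ],
  "gripper": -1,
  "squeeze": 25
}}

```text
clock: 4.05
eef_pos: [467.1, -311.8, 139.0]
eef_rot: [-0.152, 1.569, -0.511]
wrist_force: [-0.0, -0.0, 0.6]
finger_gap: 24.0
```

```bash
python3 -c "
from h import *
s,R=st()"
```

```text
pos [ 467.1 -311.8  139. ] toolx [ 1.3e-03 -8.0e-04 -1.0e+00] jaw az -20.54 z [ 0.9364 -0.3509  0.0015] F [-0.02 -0.04  0.62] M [-0.067  0.125 -0.019] gap 24.0 q [-0.65  0.41  1.58  0.    1.15 -0.3 ] t 4.05
```

>>> {"name": "jog_arm", "arguments": {
  "moves": [
    [[0,0,15,0,0,0],[0,0,25,0,0,0],[0,0,35,0,0,0],[0,0,40,0,0,0],[0,0,40,0,0,0]]
  ]
}}

```text
clock: 4.55
eef_pos: [464.4, -309.8, 292.5]
eef_rot: [2.825, 1.559, 2.466]
wrist_force: [-0.1, -1.6, -1.0]
finger_gap: 23.9
```

>>> {"name": "jog_arm", "arguments": {
  "moves": [
    [[0,0,20,0,0,0],[0,25,15,0,0,0],[0,40,0,0,0,0],[3,40,0,0,0,0],[3,40,0,0,0,0]]
  ]
}}

```text
clock: 5.05
eef_pos: [469.9, -164.5, 334.0]
eef_rot: [2.778, 1.567, 2.413]
wrist_force: [0.5, 0.0, -1.0]
finger_gap: 24.0
```

```bash
python3 -c "
from h import *
s,R=st()
im,d=grab('scene');cv2.imwrite('pics/g2.png',cv2.resize(im[100:345,110:435],(796,600),interpolation=cv2.INTER_CUBIC))"
```

```text
pos [ 469.9 -164.5  334. ] toolx [-0.0028  0.0025 -1.    ] jaw az -20.91 z [ 0.9341 -0.357  -0.0036] F [ 0.46  0.04 -1.  ] M [-0.037  0.026 -0.063] gap 24.0 q [-0.41  0.12  1.48  0.    1.54 -0.05] t 5.05
```

View pics/g2.png

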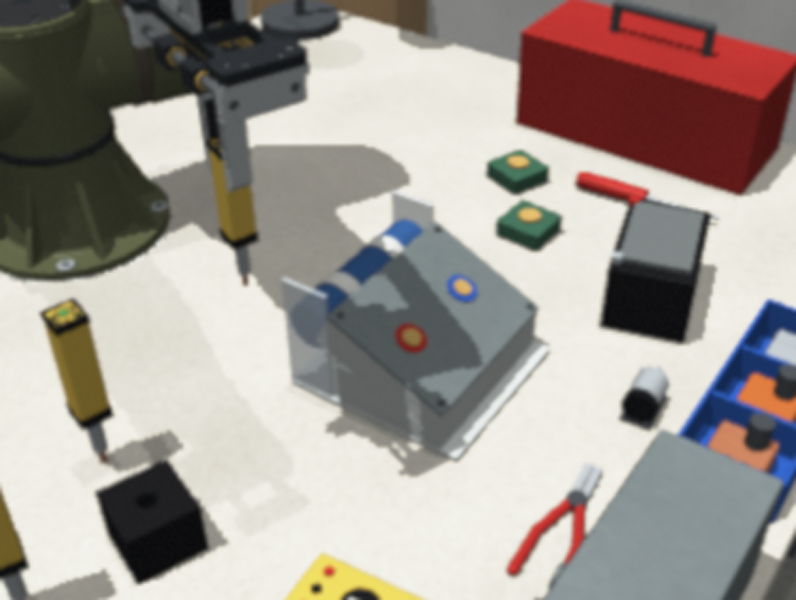

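The tester is held upright, tip at (245,283), and the stand is empty. Going to the reference at (530,220).

>>> {"name": "jog_arm", "arguments": {
  "moves": [
    [[3,44,0,0,0,0],[3,44,0,0,0,0],[3,44,0,0,0,0],[3,44,0,0,0,0],[3,44,0,0,0,0]]
  ]
}}

```text
clock: 5.6
eef_pos: [483.8, 65.9, 334.1]
eef_rot: [2.559, 1.567, 2.193]
wrist_force: [0.8, -0.7, -1.0]
finger_gap: 24.0
```

>>> {"name": "jog_arm", "arguments": {
  "moves": [
    [[3,44,0,0,0,0],[3,44,0,0,0,0],[3,44,0,0,0,0],[3,44,0,0,0,0],[3,30,0,0,0,0]]
  ]
}}

```text
clock: 6.1
eef_pos: [497.1, 282.1, 333.7]
eef_rot: [2.639, 1.566, 2.274]
wrist_force: [-0.4, -0.5, -0.9]
finger_gap: 24.3
```

>>> {"name": "jog_arm", "arguments": {
  "moves": [
    [[0,20,-15,0,0,0],[0,0,-35,0,0,0],[0,0,-40,0,0,0],[0,0,-20,0,0,0],[0,0,0,0,0,0]]
  ]
}}

```text
clock: 6.6
eef_pos: [495.4, 307.5, 218.4]
eef_rot: [2.88, 1.566, 2.522]
wrist_force: [-0.3, 0.3, -0.7]
finger_gap: 24.1
```

```bash
python3 -c "
from h import *
s,R=st()"
```

```text
pos [495.4 307.5 218.4] toolx [-0.0042  0.003  -1.    ] jaw az -20.53 z [ 0.9365 -0.3507 -0.005 ] F [-0.33  0.29 -0.69] M [-0.078  0.099  0.014] gap 24.1 q [0.49 0.38 1.43 0.   1.34 0.85] t 6.6
```

>>> {"name": "jog_arm", "arguments": {
  "moves": [
    [[5,6.5,-25,-0.2,-0.2,0],[0,0,-20,0,0,0],[0,0,0,0,0,0],[0,0,0,0,0,0]]
  ]
}}

```text
clock: 7.0
eef_pos: [502.1, 314.6, 176.9]
eef_rot: [0.802, 1.567, 0.444]
wrist_force: [0.8, -0.2, -0.3]
finger_gap: 23.3
```

```bash
python3 -c "
from h import *
s,R=st()
tip=s['eef_pos']+129*R[:,0];print('tip',tip)
o=[]
for n in('scene','top'):
    im,d=grab(n);u,v=proj(n,[tip])[0];print(n,u,v,proj(n,[[500.8,314.3,30]]))
    x,y=int(u)-40,int(v)-40;print('crop0',x,y)
    o.append(cv2.resize(im[max(y,0):y+80,x:x+80],(400,400),interpolation=cv2.INTER_CUBIC))
cv2.imwrite('pics/ref.png',np.hstack(o))"
```

```text
pos [502.1 314.6 176.9] toolx [ 0.0031  0.0015 -1.    ] jaw az -20.55 z [ 0.9363 -0.3511  0.0024] F [ 0.81 -0.18 -0.27] M [-0.055  0.098  0.044] gap 23.3 q [ 0.5   0.43  1.45 -0.    1.25  0.86] t 7.0
tip [502.46169853 314.7734021   47.87564588]
scene 326.618065860671 182.49667568597988 [[325.6829841  187.20127474]]
crop0 286 142
top 165.56835553573148 230.1781121862563 [[167.42234971 231.26467344]]
crop0 125 190
```

View pics/ref.png

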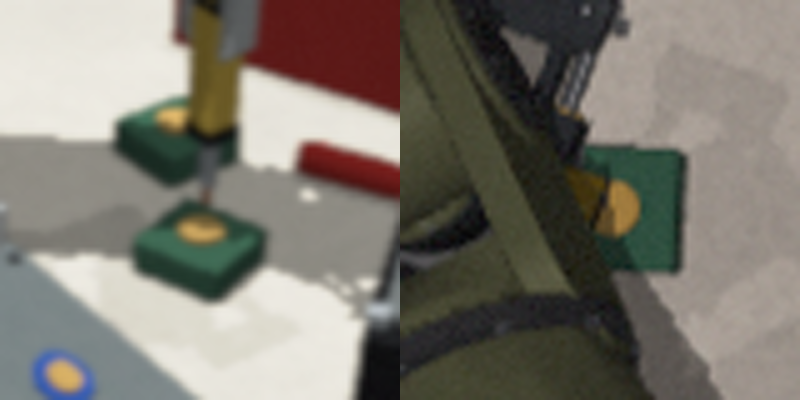

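Both views show the tip (207,203 left) just above the disc (200,228) of the nearer block. Descending slowly.

>>> {"name": "jog_arm", "arguments": {
  "moves": [
    [[-1.5,0,-8,-0.1,0.2,0],[0,0,-5,0,0,0],[0,0,0,0,0,0],[0,0,0,0,0,0]]
  ]
}}

```text
clock: 7.5
eef_pos: [501.1, 314.8, 165.4]
eef_rot: [0.851, 1.568, 0.492]
wrist_force: [0.4, -0.2, -0.6]
finger_gap: 23.8
```

>>> {"name": "jog_arm", "arguments": {
  "moves": [
    [[0,0,-2,0,0,0],[0,0,0,0,0,0]]
  ]
}}

```text
clock: 7.7
eef_pos: [501.1, 314.8, 163.5]
eef_rot: [0.855, 1.567, 0.496]
wrist_force: [-0.3, -0.1, -1.0]
finger_gap: 23.9
```

>>> {"name": "jog_arm", "arguments": {
  "moves": [
    [[0,0,-2,0,0,0],[0,0,0,0,0,0]]
  ]
}}

```text
clock: 7.9
eef_pos: [501.1, 314.8, 161.4]
eef_rot: [0.838, 1.567, 0.479]
wrist_force: [-0.7, 0.0, -1.8]
finger_gap: 23.7
```

>>> {"name": "jog_arm", "arguments": {
  "moves": [
    [[0,0,-2,0,0,0],[0,0,0,0,0,0]]
  ]
}}

```text
clock: 8.1
eef_pos: [501.2, 314.8, 159.2]
eef_rot: [0.85, 1.567, 0.491]
wrist_force: [-1.3, 0.3, -1.6]
finger_gap: 23.5
```

>>> {"name": "jog_arm", "arguments": {
  "moves": [
    [[0,0,-1.5,0,0,0],[0,0,0,0,0,0]]
  ]
}}

```text
clock: 8.3
eef_pos: [501.3, 314.9, 157.9]
eef_rot: [0.85, 1.567, 0.491]
wrist_force: [-0.6, -0.5, 0.4]
finger_gap: 23.7
```

>>> {"name": "jog_arm", "arguments": {
  "moves": [
    [[0,0,-1,0,0,0],[0,0,0,0,0,0]]
  ]
}}

```text
clock: 8.5
eef_pos: [501.3, 314.9, 157.0]
eef_rot: [0.855, 1.567, 0.496]
wrist_force: [-1.1, -0.2, -0.0]
finger_gap: 23.9
```

>>> {"name": "jog_arm", "arguments": {
  "moves": [
    [[0,0,-1.5,0,0,0],[0,0,0,0,0,0],[0,0,0,0,0,0],[0,0,0,0,0,0],[0,0,0,0,0,0]]
  ]
}}

```text
clock: 9.0
eef_pos: [501.3, 314.9, 155.7]
eef_rot: [0.857, 1.566, 0.498]
wrist_force: [0.6, -0.3, 0.3]
finger_gap: 23.5
```

>>> {"name": "jog_arm", "arguments": {
  "moves": [
    [[0,0,0,0,0,0],[0,0,0,0,0,0],[0,0,0,0,0,0],[0,0,0,0,0,0],[0,0,0,0,0,0]]
  ]
}}

```text
clock: 9.5
eef_pos: [501.3, 314.9, 155.8]
eef_rot: [0.85, 1.566, 0.491]
wrist_force: [-0.3, -0.6, 1.0]
finger_gap: 24.4
```

```bash
python3 -c "
from h import *
s,R=st()
o=[];f=[]
for n in('scene','scene','scene'):
    im,d=grab(n);f.append(manip.read_state()['wrist_force'])
print(np.mean(f,0),np.std(f,0))
tip=s['eef_pos']+129*R[:,0];print('tip',tip)
cv2.imwrite('pics/ref2.png',cv2.resize(im[145:215,285:365],(640,560),interpolation=cv2.INTER_CUBIC))"
```

```text
pos [501.3 314.9 155.8] toolx [ 0.0039  0.0021 -1.    ] jaw az -20.56 z [ 0.9363 -0.3513  0.0029] F [-0.32 -0.55  1.03] M [-0.162  0.228  0.015] gap 24.4 q [ 0.5   0.45  1.48 -0.    1.21  0.86] t 9.5
[-0.06505264 -0.08062648  1.12660269] [0.16789164 0.54162983 0.29511645]
tip [501.84153716 315.18764741  26.75445894]
```

View pics/ref2.png

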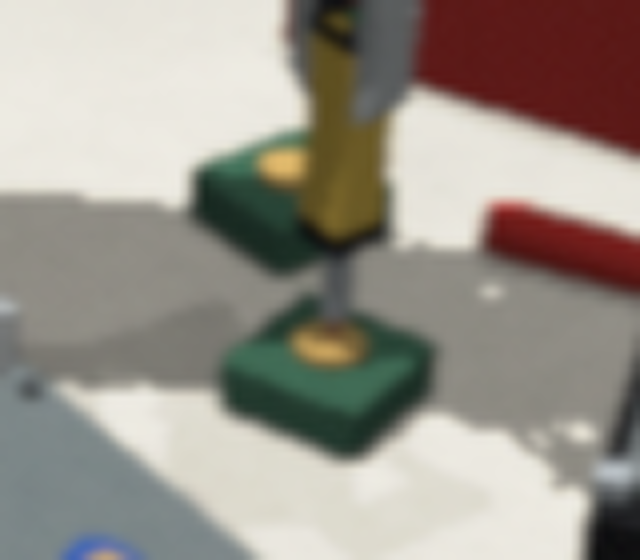

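The tip sits centred on the disc at (333,330). About 2.2 N and 3 mm in, held for over 0.5 s. Lifting off and going to the panel with a 25° turn about y.

>>> {"name": "jog_arm", "arguments": {
  "moves": [
    [[0,0,10,0,0,0],[0,0,25,0,0,0],[0,0,40,0,0,0],[0,0,40,0,0,0],[0,0,40,0,0,0]]
  ]
}}

```text
clock: 10.15
eef_pos: [498.8, 313.5, 312.0]
eef_rot: [-2.277, 1.564, -2.636]
wrist_force: [1.1, 0.5, -0.3]
finger_gap: 23.9
```

>>> {"name": "jog_arm", "arguments": {
  "moves": [
    [[15,-30,10,0,0,0],[15,-43,0,0,0,0],[15,-43,0,0,0,0],[15,-43,0,0,5,0],[15,-43,0,0,5,0]]
  ]
}}

```text
clock: 10.65
eef_pos: [573.0, 110.2, 335.1]
eef_rot: [-2.816, 1.402, 3.119]
wrist_force: [-0.3, 1.7, -1.0]
finger_gap: 23.6
```

>>> {"name": "jog_arm", "arguments": {
  "moves": [
    [[15,-43,0,0,5,0],[15,-43,0,0,5,0],[8,-35,0,0,4,0],[0,0,0,0,0,0],[0,0,0,0,0,0]]
  ]
}}

```text
clock: 11.15
eef_pos: [612.6, -22.0, 335.7]
eef_rot: [-2.807, 1.144, 3.119]
wrist_force: [-0.6, 0.4, -0.3]
finger_gap: 23.5
```

```bash
cat >> h.py <<'E'
PSI=np.radians(.7);N=np.array([.4226*np.cos(PSI),.4226*np.sin(PSI),.9063]);RED=np.array([555.6,-29.3,94.])
def err(gap):
    s,R=st();tx=R[:,0];w=np.degrees(np.cross(tx,-N));tip=s['eef_pos']+129*tx
    d=tip-RED;print('tip-red',d.round(1),'along n',round(d@N,2),'turn',w.round(2),'shift',(RED+N*(129+gap)-s['eef_pos']).round(1));return s,R
E
python3 -c "
from h import *
err(40)"
```

```text
pos [612.6 -22.  335.7] toolx [-0.4139  0.0093 -0.9103] jaw az -22.18 z [ 0.8522 -0.3475 -0.3911] F [-0.63  0.39 -0.34] M [-0.058 -0.153 -0.056] gap 23.5 q [-0.09  0.68  0.77 -0.03  2.12  0.26] t 11.15
tip-red [  3.6   8.5 124.3] along n 114.22 turn [-0.75  0.55  0.35] shift [ 14.5  -6.4 -88.6]
```

>>> {"name": "jog_arm", "arguments": {
  "moves": [
    [[5,-3,-30,-0.8,0.5,0.3],[5,-3,-30,0,0,0],[4,0,-27,0,0,0],[0,0,0,0,0,0],[0,0,0,0,0,0]]
  ]
}}

```text
clock: 11.65
eef_pos: [626.0, -23.6, 251.8]
eef_rot: [-2.771, 1.145, -3.121]
wrist_force: [-0.3, -0.0, -0.6]
finger_gap: 24.0
```

```bash
python3 -c "
from h import *
err(15)"
```

```text
pos [626.  -23.6 251.8] toolx [-0.413  -0.0085 -0.9107] jaw az -21.93 z [ 0.8561 -0.3447 -0.385 ] F [-0.25 -0.03 -0.63] M [ 0.042 -0.167 -0.023] gap 24.0 q [-0.08  0.73  0.87 -0.04  1.96  0.26] t 11.65
tip-red [17.1  4.6 40.3] along n 43.78 turn [ 0.17  0.6  -0.08] shift [ -9.5  -5.  -27.3]
```

>>> {"name": "jog_arm", "arguments": {
  "moves": [
    [[-5,-4,-15,0.2,0.6,0],[-4.5,-1,-12,0,0,0],[0,0,0,0,0,0],[0,0,0,0,0,0]]
  ]
}}

```text
clock: 12.05
eef_pos: [617.0, -26.4, 233.0]
eef_rot: [-2.777, 1.146, -3.124]
wrist_force: [0.5, -0.0, -1.2]
finger_gap: 23.9
```

```bash
python3 -c "
from h import *
s,R=err(8)
tip=s['eef_pos']+129*R[:,0]
o=[]
for n in('scene','top'):
    im,d=grab(n);u,v=proj(n,[RED])[0];x,y=int(u)-40,int(v)-45
    print(n,'tip px',(proj(n,[tip])[0]-[x,y])*5,'dot px',((u,v)-np.array([x,y]))*5)
    o.append(cv2.resize(im[y:y+80,x:x+80],(400,400),interpolation=cv2.INTER_CUBIC))
cv2.imwrite('pics/red.png',np.hstack(o))"
```

```text
pos [617.  -26.4 233. ] toolx [-0.4124 -0.0072 -0.911 ] jaw az -21.7 z [ 0.8574 -0.3412 -0.3854] F [ 0.53 -0.05 -1.16] M [-0.049 -0.171 -0.022] gap 23.9 q [-0.08  0.71  0.94 -0.04  1.91  0.26] t 12.05
tip-red [ 8.2  1.9 21.5] along n 22.92 turn [ 0.11  0.64 -0.05] shift [ -3.5  -2.2 -14.8]
scene tip px [219.59890289 199.33328922] dot px [203.42632785 229.16962008]
top tip px [199.89365925 203.71583134] dot px [203.12951409 225.81447039]
```

View pics/red.png

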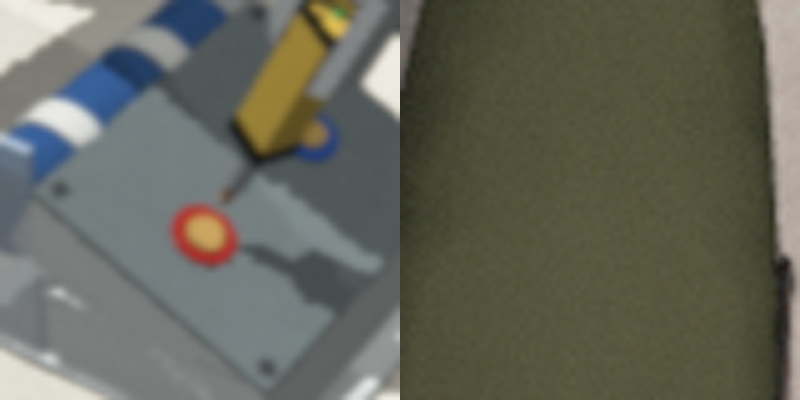

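The tip is at (224,202), just up the slope-normal from the red dot (207,233). Both sit about 4 px from prediction in the same direction, so the relative position is good. The top view is blocked by the arm.

>>> {"name": "jog_arm", "arguments": {
  "moves": [
    [[-2,-1.5,-7,0.1,0.6,0],[-1.5,-1,-6,0,0.4,0],[0,0,0,0,0,0],[0,0,0,0,0,0]]
  ]
}}

```text
clock: 12.55
eef_pos: [613.7, -29.1, 219.6]
eef_rot: [-2.782, 1.128, -3.128]
wrist_force: [0.9, 0.2, -1.8]
finger_gap: 24.0
```

```bash
python3 -c "
from h import *
s,R=err(5)"
```

```text
pos [613.7 -29.1 219.6] toolx [-0.4285 -0.0056 -0.9035] jaw az -21.81 z [ 0.8504 -0.3404 -0.4012] F [ 0.89  0.17 -1.82] M [-0.015 -0.221  0.009] gap 24.0 q [-0.09  0.72  0.96 -0.05  1.9   0.25] t 12.55
tip-red [ 2.8 -0.5  9. ] along n 9.35 turn [ 0.03 -0.38 -0.01] shift [-1.4  0.5 -4.1]
```

>>> {"name": "jog_arm", "arguments": {
  "moves": [
    [[-1.5,0.5,-4,0,-0.3,0],[0,0,0,0,0,0],[0,0,0,0,0,0]]
  ]
}}

```text
clock: 12.85
eef_pos: [612.0, -28.6, 215.1]
eef_rot: [-2.782, 1.133, -3.128]
wrist_force: [-0.9, 0.7, -1.4]
finger_gap: 23.6
```

```bash
python3 -c "
from h import *
s,R=err(1)"
```

```text
pos [612.  -28.6 215.1] toolx [-0.4235 -0.0056 -0.9059] jaw az -21.77 z [ 0.8526 -0.3404 -0.3965] F [-0.87  0.74 -1.44] M [ 0.009 -0.201  0.002] gap 23.6 q [-0.09  0.72  0.98 -0.05  1.88  0.25] t 12.85
tip-red [1.8 0.  4.3] along n 4.65 turn [ 0.02 -0.06 -0.01] shift [-1.5 -0.1 -3.3]
```

```bash
cat >> h.py <<'E'
def favg(k=8):
    f=[]
    for _ in range(k): manip.camera('top');f.append(manip.read_state()['wrist_force'])
    f=np.array(f);print('F',f.mean(0).round(2),'along n',round((f@N).mean(),2),'+-',round((f@N).std()/k**.5,2))
E
python3 -c "
from h import *
favg()"
```

```text
F [ 0.02 -0.21 -1.25] along n -1.12 +- 0.13
```

>>> {"name": "jog_arm", "arguments": {
  "moves": [
    [[-0.9,0,-1.8,0,0,0],[0,0,0,0,0,0],[-0.9,0,-1.8,0,0,0],[0,0,0,0,0,0]]
  ]
}}

```text
clock: 13.65
eef_pos: [610.1, -28.6, 211.1]
eef_rot: [-2.782, 1.133, -3.129]
wrist_force: [0.3, -0.2, -1.6]
finger_gap: 23.9
```

```bash
python3 -c "
from h import *
err(0);favg()"
```

```text
pos [610.1 -28.6 211.1] toolx [-0.4237 -0.0055 -0.9058] jaw az -21.77 z [ 0.8525 -0.3405 -0.3967] F [ 0.27 -0.15 -1.65] M [-0.022 -0.205 -0.006] gap 23.9 q [-0.09  0.72  0.99 -0.05  1.87  0.25] t 13.65
tip-red [-0.1 -0.   0.2] along n 0.15 turn [ 0.02 -0.07 -0.01] shift [-0.  -0.  -0.2]
F [-0.   -0.46 -0.72] along n -0.66 +- 0.08
```

>>> {"name": "jog_arm", "arguments": {
  "moves": [
    [[-0.7,0,-1.35,0,0,0],[0,0,0,0,0,0]]
  ]
}}

```text
clock: 14.25
eef_pos: [609.6, -28.6, 210.1]
eef_rot: [-2.782, 1.134, -3.128]
wrist_force: [-0.0, -0.5, 0.7]
finger_gap: 24.0
```

```bash
python3 -c "
from h import *
err(0);favg()"
```

```text
pos [609.6 -28.6 210.1] toolx [-0.4228 -0.0056 -0.9062] jaw az -21.76 z [ 0.8529 -0.3404 -0.3958] F [-0.01 -0.53  0.72] M [-0.057 -0.132  0.027] gap 24.0 q [-0.09  0.72  1.   -0.05  1.86  0.25] t 14.25
tip-red [-0.5 -0.  -0.8] along n -0.91 turn [ 0.02 -0.02 -0.01] shift [ 0.5 -0.   0.8]
F [ 0.72 -0.    0.23] along n 0.51 +- 0.16
```

>>> {"name": "jog_arm", "arguments": {
  "moves": [
    [[-0.85,0,-1.8,0,0,0],[0,0,0,0,0,0],[-0.7,0,-1.5,0,0,0],[0,0,0,0,0,0],[0,0,0,0,0,0]]
  ]
}}

```text
clock: 15.15
eef_pos: [608.1, -28.6, 206.9]
eef_rot: [-2.782, 1.135, -3.128]
wrist_force: [1.3, 0.4, 1.5]
finger_gap: 23.8
```

```bash
python3 -c "
from h import *
err(-5);favg(16)"
```

```text
pos [608.1 -28.6 206.9] toolx [-0.4223 -0.0057 -0.9065] jaw az -21.76 z [ 0.8531 -0.3405 -0.3953] F [1.32 0.39 1.55] M [-0.07  -0.215 -0.021] gap 23.8 q [-0.09  0.71  1.01 -0.05  1.86  0.25] t 15.15
tip-red [-2. -0. -4.] along n -4.46 turn [ 0.03  0.02 -0.01] shift [-0.1 -0.1 -0.6]
F [1.06 0.12 1.14] along n 1.48 +- 0.12
```

>>> {"name": "jog_arm", "arguments": {
  "moves": [
    [[-0.15,0,-0.35,0,0,0],[0,0,0,0,0,0],[0,0,0,0,0,0]]
  ]
}}

```text
clock: 16.25
eef_pos: [607.9, -28.6, 206.5]
eef_rot: [-2.782, 1.135, -3.128]
wrist_force: [1.0, 0.5, 2.7]
finger_gap: 23.8
```

```bash
python3 -c "
from h import *
err(-5);favg(16)
im,d=grab('scene');cv2.imwrite('pics/fin.png',cv2.resize(im[185:265,230:330],(750,600),interpolation=cv2.INTER_CUBIC));st()"
```

```text
pos [607.9 -28.6 206.5] toolx [-0.4224 -0.0056 -0.9064] jaw az -21.76 z [ 0.853  -0.3405 -0.3955] F [1.   0.49 2.66] M [-0.013 -0.149 -0.032] gap 23.8 q [-0.09  0.71  1.01 -0.05  1.85  0.25] t 16.25
tip-red [-2.2 -0.  -4.4] along n -4.94 turn [ 0.03  0.01 -0.01] shift [ 0.1 -0.1 -0.1]
F [1.11 0.04 1.28] along n 1.63 +- 0.09
pos [607.9 -28.6 206.5] toolx [-0.4224 -0.0057 -0.9064] jaw az -21.76 z [ 0.8531 -0.3405 -0.3955] F [0.83 0.44 1.7 ] M [ 0.013 -0.161 -0.001] gap 24.1 q [-0.09  0.71  1.01 -0.05  1.85  0.25] t 17.1
```

View pics/fin.png

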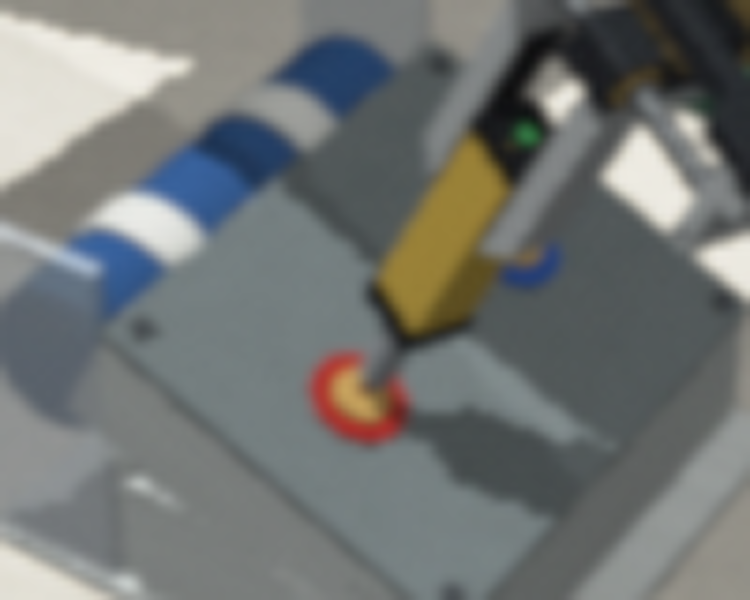

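```bash
python3 -c "
from h import *
s,R=st();p=s['eef_pos'];x=R[:,0]
im,d=load('scene');h=cv2.cvtColor(im,cv2.COLOR_BGR2HSV)
c=lambda X:((proj('scene',[X])[0]-[230,185])*7.5).round(0)
print('tip',c(p+124*x),'nose end',c(p+113*x),'handle bottom',c(p+79*x),'dot',c(RED))
m=cv2.inRange(h,(9,70,90),(28,255,255));r=(cv2.inRange(h,(0,120,80),(8,255,255))|cv2.inRange(h,(172,120,80),(180,255,255)))
v,u=np.nonzero(r[225:250,265:290]);e=cv2.minAreaRect(np.c_[u,v].astype(np.float32));print('ring',(np.array(e[0])+[265.5,225.5]-[230,185])*7.5,e[1])"
```

```text
pos [607.9 -28.6 206.5] toolx [-0.4224 -0.0057 -0.9064] jaw az -21.76 z [ 0.8531 -0.3405 -0.3955] F [0.83 0.44 1.7 ] M [ 0.013 -0.161 -0.001] gap 24.1 q [-0.09  0.71  1.01 -0.05  1.85  0.25] t 17.1
tip [357. 389.] nose end [369. 370.] handle bottom [407. 312.] dot [358. 389.]
ring [357.11538076 401.82692528] (13.035454750061035, 8.875203132629395)
```

```bash
python3 -c "
from h import *
im=np.mean([grab('scene')[0].astype(float) for _ in range(6)],0).clip(0,255).astype(np.uint8)
c=cv2.resize(im[215:250,262:297],(595,595),interpolation=cv2.INTER_CUBIC)
s,R=st()
for X,k in((s['eef_pos']+124*R[:,0],(255,0,255)),(RED,(0,255,0))):
    q=(proj('scene',[X])[0]-[262,215]+.5)*17;cv2.circle(c,tuple(int(a) for a in q),3,k,-1);print(q)
cv2.imwrite('pics/fin2.png',c)"
```

```text
pos [607.9 -28.6 206.5] toolx [-0.4225 -0.0057 -0.9064] jaw az -21.76 z [ 0.853  -0.3405 -0.3955] F [0.96 0.62 0.84] M [-0.038 -0.157 -0.061] gap 24.1 q [-0.09  0.71  1.01 -0.05  1.85  0.25] t 17.4
[274.62979434 379.09274449]
[275.14951469 379.67670829]
```

View pics/fin2.png

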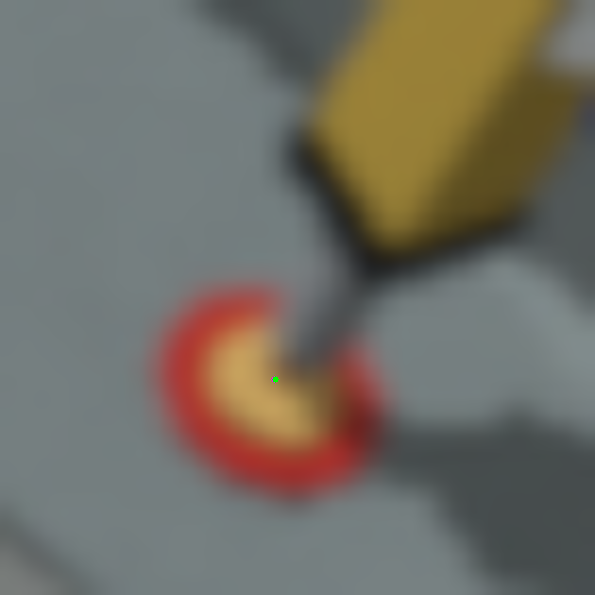

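The tip sits on the brass dot inside the red ring: tip end ≈ (283,375), ring centre ≈ (270,390), an offset of about 2 mm on a 20 mm dot. The arm is at rest, so I'm handing in.

```bash
python3 -c "
from h import *
s,R=err(-5);print(abs(s['qd']).max());manip.sign_off()"
```

```text
pos [607.9 -28.6 206.5] toolx [-0.4225 -0.0057 -0.9064] jaw az -21.76 z [ 0.853  -0.3405 -0.3955] F [0.96 0.62 0.84] M [-0.038 -0.157 -0.061] gap 24.1 q [-0.09  0.71  1.01 -0.05  1.85  0.25] t 17.4
tip-red [-2.2 -0.  -4.5] along n -4.97 turn [ 0.03  0.01 -0.01] shift [ 0.1 -0.1 -0.1]
0.001491722619417559
the job is handed in; nothing more can be done
```

The job is handed in at 17.4 s, with the tester still held against the red-ringed dot and the arm at rest.

- **Reference check:** I lifted the smallest tester out of its stand and held it upright on the disc of the right-hand green block. That was for over half a second at about 2.2 N, roughly 3 mm in.
- **Final press:** the measured pose puts the tip 4.97 mm in. The averaged force rise of about 2.75 N (±0.16 N) implies 5.2 mm.
- **Squareness:** the tester is within about 0.1° of the measured panel normal. That normal's heading is good to perhaps half a degree.

**Disagreement:** the last close-up suggests the tip may be about 2 mm off the dot's centre towards the blue side, while the calibrated pose says it is centred. Either way it is on the 20 mm dot. I could not cross-check from above because the arm blocked the top camera.

I saw no contact with the blue dot or the bystanders, and no large forces in the readings.

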